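# Draw a copper plate from its stock block and butt it against the bench stop

### The arm

A 6-joint arm with a two-finger parallel gripper is mounted at the origin on the work surface. World frame = base frame: x ahead of the robot, y to its left, z up, the work surface at z = 0. Lengths are in m, angles in rad, forces in N, time in s.
With the tool pointing down it reaches from about 0.25 to 0.775 m from the base axis. Payload 4 kg.
Tool frame: the origin (TCP) lies on the centre line of the jaws, within the pads' length; the fingertips stand 14 mm ahead of it and the grasp point (between the pads) lies 5 mm behind it; z points along the fingers, y is the direction in which the jaws open and shut (so a half turn about z gives the same grasp; the last joint's range is limited). The gripper opens to 85 mm and grips with 20 to 120 N. Pads are 22 mm wide; open, the fingers measure 114 mm over their backs; the gripper's body (76 mm by 85 mm) begins 54 mm behind the grasp point. The pads swing forward as they close: fully open they stand 13 mm farther back than shut.
Start: joints at [1.088, 0.087, 1.371, -0, 1.684, -0.103], TCP at [0.204, 0.511, 0.245] pointing down, gripper open.
Joint ranges: [-3.1, 3.1], [-0.76, 2.03], [0.27, 2.55], [-1.08, 4.22], [0.17, 2.65], [-2.57, 2.57]. Speed limits (rad/s): [2.79, 2.79, 3.14, 3.14, 3.14, 3.14].

### API

Orientations are given as a unit quaternion [w, x, y, z].
In Python, from workcell import manip gives the robot as it stands.
- The arm moves only by the shell command python3 -m inch 'ROWS' [FORCE]. ROWS is JSON, a list of rows, each a list of 5 numbers: the shift along the tool's x, y, z in mm, then the turn about the tool's z in degrees, then the opening, from 0 (shut) to 1 (fully open). In form: [[tx, ty, tz, turn, claw], ...]. A call has 1 to 5 rows; each row shifts and turns the commanded pose from where the row before left it, along the tool's axes as they then stand; what a row does not reach is not made up. A row lasts 1/12 s, in which the tool goes at most 41.7 mm and 7.16 degrees, less where a joint would pass 70% of its speed; a pose out of reach is approached as far as the arm can. A call with a gripper value outside its range is refused whole. The fingers move at their own pace and stop on an object; FORCE is the grip in N (left out, the last holds). Time passes only in rows, so rows that do not move let the fingers close. It gives the time, the measured TCP pose, the force and the opening at its end, in the units of the state.
- manip.sense(): the state, without advancing time (a new reading comes with each control period).
- manip.get_image(name): name is "side" or "top"; returns the picture (400x640x3 uint8, blue, green, red); there is no depth.
- manip.get_calibration(name): a dict with "intrinsics" (3x3 intrinsics, pixels), "k1" (the pictures are not rectified: a ray, as slopes to the right and down, at radius r is drawn at 1 + k1 r^2 times it, then the intrinsics apply), "R" (3x3) and "t" (3): a world point X has camera coordinates R X + t. Camera axes: x right, y down, z forward; pixel columns grow to the right and rows downward; lengths in m; the calibration is good to about 2 mm. A picture is of the moment at which its call begins. get_calibration takes no time and is no camera call.
- manip.close_job(): hands the job in, once; it reports no verdict.
Trained networks look in the newest picture that a camera, given by its name, has taken for a name from the list of things; names that differ only in an ending like _2 or _b are one class to them, and where a whole thing is asked for, a point or a joint stands for the part that bears it (a point fixed in the world has none). Each returns a list of dicts, best first, with "score" (0 to 1); they miss things now and then, are a little off and sometimes report something else, mostly with a low value. They report only what shows in the picture. A call takes as long as a camera call. They do not tell look-alikes from the thing itself.
- manip.look_for(camera, target): "point" ([column, row] in pixels, amid what is visible of it).
- manip.spot_point(camera, target): "point" ([column, row] in pixels: a listed point, or the origin of a listed thing).
The state is a dict: "clock": time; "joint_positions": joint angles; "joint_vel": joint speeds; "tau": joint torques, N m; "tcp_pos": TCP position; "orientation": TCP orientation; "contact_force": force on the tool from outside, world axes, zero at the start; "wrist_torque": the same for the moment, N m; "finger_gap": opening from 0.0 (shut) to 1.0 (fully open).
Only numpy, scipy, OpenCV 4.12 (cv2) and the standard library are available. Lean on these libraries where they do the work, as an engineer would, in place of code of your own. Each camera call takes 0.05 s, during which the arm holds its last target.

### The job

Slide the copper plate along its groove, with light pressure on its rubber facing, until it overhangs the open end of the stock block far enough to be pinched by its two sides; then lift it out and lay it flat on the bench stop with one end squarely up against the upright fence. Press, set it down and push it gently, always with less than 20 N, never drop it, and leave the other things on the bench alone.

Things in the scene. Friction and masses are not known exactly. Their poses are not given: they have to be found in the camera images.
- copper_plate: flat copper plate, 120 (x) x 54 (y) x 6 mm, with a grippy 108 x 42 x 2 mm dark rubber facing glued on top (8 mm in all), about 0.34 kg; origin at the centre of its underside. It starts in the groove of the stock block, axes as the block, 10 to 20 mm inside the open end. Its friction on block and bench stop is about 0.4, on the facing about 0.9; all is hard: force builds up within a millimetre
- stock_block: fixed dark wood block, 150 (x) x 92 (y) x 66 mm, origin at the centre of its underside, left or right on the bench and let 0 to 10 mm into it. In its top a groove along x, 62 mm wide, 6 mm deep (floor 60 mm above its underside; the plate's top is flush with the side rails), open without lip at the -x end, which points roughly to the robot, closed by a wall at the other end (inner face x = +65 mm)
- groove_mouth (a point): middle of the groove floor's open-end edge, on the stock block at x = -75 mm, z = 60 mm; axes as the block
- plate_near_end (a point): middle of the plate's end face nearest the groove's open end, on the plate at x = -60 mm, z = 3 mm
- bench_stop: fixed bench stop on the other side, also let 0 to 10 mm into the bench: light wood platform 80 (x) x 100 (y) x 50 mm high, origin at the centre of its underside, with an upright dark fence across its +x end (face at x = +40 mm, 100 mm wide, 16 mm above the platform). The -x end is open and points roughly to the robot; the butted plate overhangs it by 40 mm
- stop_face (a point): middle of the fence face's foot, on the bench stop at x = +40 mm, z = 50 mm; axes as the bench stop
- punch_a: square steel punch lying on the table, 10 x 10 x 122 mm; a bystander
- punch_b: square steel punch lying on the table, 12 x 12 x 107 mm; a bystander
- punch_c: square steel punch lying on the table, 10 x 10 x 132 mm; a bystander
- copper_vase: copper vase standing on the table, 72 mm across, 112 mm high; a bystander
- chasing_hammer: hammer lying on the table along x, about 280 mm long; a bystander
- wax_tin: round aluminium tin, 64 mm across, 50 mm high; a bystander
Mind the look-alikes: they are no part of the job. Of the things that look like the copper_plate, the larger one is meant. What is shaped like the stock_block but turquoise is not meant.

How it is judged:
By the outcome, as a careful person would: the job done as asked, in the order asked, and still so for the second after the job is handed in, with the robot touching nothing.
It also fails if it takes over 66 s, if anything falls off the work surface, if the arm or the gripper's body presses on something with over 40 N, if the wrist force passes 120 N, or if a joint passes its speed limit or range.

## Working session

There is one attempt and no reset: what is moved stays moved. The work goes in short steps, Python scripts to look and compute and a shell command to move; the robot and the scene stay as the last step left them, time stands still between calls to the robot, and variables do not carry over. Pictures are saved under pics/ and viewed, and the job is handed in when it is done.

```bash
ls; mkdir -p pics; python3 - <<'E'
from workcell import manip
import cv2,json
s=manip.sense()
print({k:s[k] for k in ('clock','tcp_pos','orientation','contact_force','finger_gap')})
for n in('top','side'):
    im=manip.get_image(n);cv2.imwrite(f'pics/{n}0.png',im)
    c=manip.get_calibration(n);print(n,c)
    for t in('copper_plate','stock_block','bench_stop'):
        print(t,[(d['score'],d['point']) for d in manip.look_for(n,t)])
E
```

```text
pics
{'clock': 0.0, 'tcp_pos': array([0.20366519, 0.51038433, 0.24412071]), 'orientation': array([-3.36591513e-04,  1.88750533e-01,  9.82024419e-01, -1.07846978e-03]), 'contact_force': array([ 0.01537208, -0.06400363,  0.72988375]), 'finger_gap': 0.9977374676514903}
top {'intrinsics': array([[368.01231048,   0.        , 320.48756288],
       [  0.        , 368.01231048, 197.84164146],
       [  0.        ,   0.        ,   1.        ]]), 'k1': -0.005925805863664662, 'R': array([[ 0.01254136, -0.99952217,  0.02825137],
       [-0.99458865, -0.01538356, -0.10274606],
       [ 0.10313158, -0.02680991, -0.99430634]]), 't': array([-0.01683155,  0.51550851,  1.077775  ])}
copper_plate [(0.78, [378.1, 188.1]), (0.75, [390.2, 142.6])]
stock_block [(0.88, [415.6, 274.4]), (0.65, [366.1, 189.2])]
bench_stop [(0.92, [241.9, 182.5])]
side {'intrinsics': array([[429.86875372,   0.        , 321.01023128],
       [  0.        , 429.86875372, 197.46863421],
       [  0.        ,   0.        ,   1.        ]]), 'k1': 0.0040050139292309795, 'R': array([[ 0.78046691, -0.62518594,  0.00373306],
       [-0.33959434, -0.42893955, -0.83707022],
       [ 0.52492579,  0.65203788, -0.54708273]]), 't': array([-0.39523539,  0.24368453,  1.17664015])}
copper_plate [(0.75, [366.2, 224.7]), (0.47, [411.5, 231.1])]
stock_block [(0.84, [326.2, 288.4]), (0.55, [364.6, 238.4])]
bench_stop [(0.87, [295.3, 181.8])]
```

View pics/top0.png

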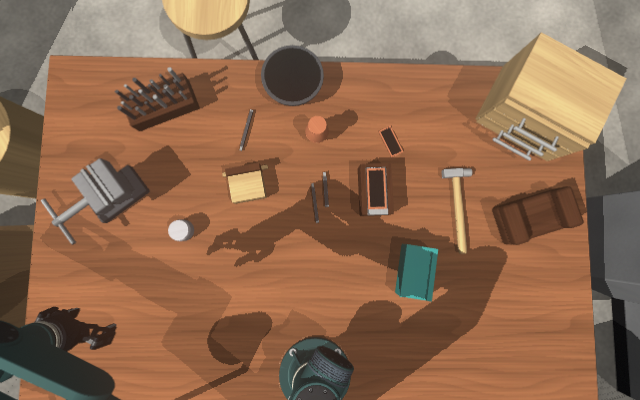

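View pics/side0.png

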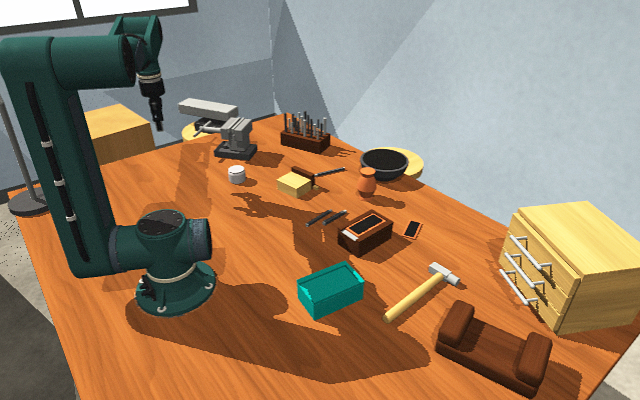

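```bash
python3 - <<'E'
import cv2
im=cv2.imread('pics/top0.png');cv2.imwrite('pics/top0c.png',cv2.resize(im[120:260,200:440],None,fx=3.3,fy=3.3,interpolation=cv2.INTER_CUBIC))
im=cv2.imread('pics/side0.png');cv2.imwrite('pics/side0c.png',cv2.resize(im[140:300,240:460],None,fx=3.5,fy=3.5,interpolation=cv2.INTER_CUBIC))
E
```

```text
(no output)
```

View pics/top0c.png

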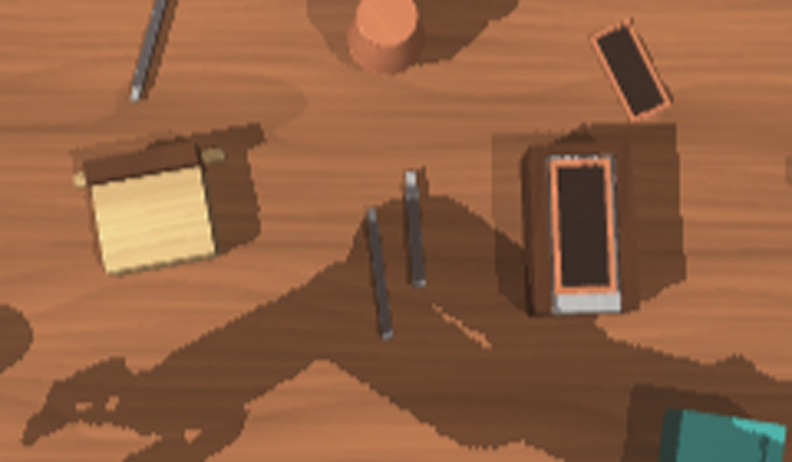

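View pics/side0c.png

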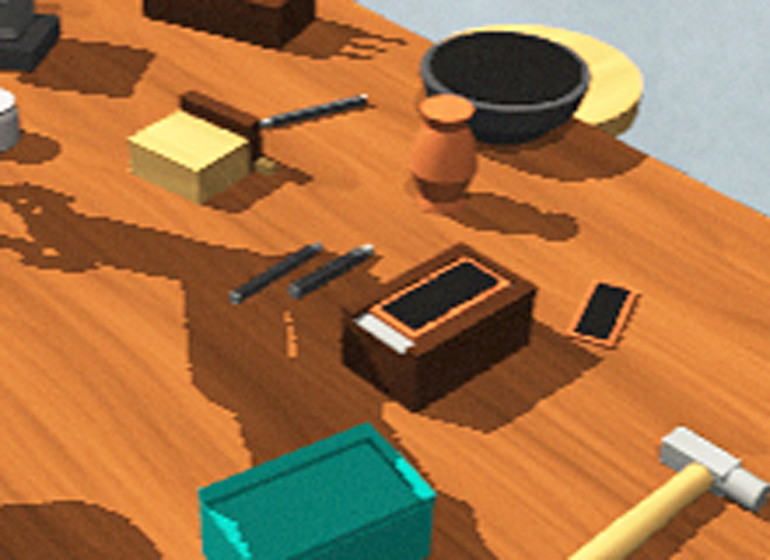

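The first pass shows these candidates:
- **Plate:** (378,188) is the larger one and sits in the dark block's groove. (390,142) is smaller and lies on the bench, so it is the decoy.
- **Block:** the dark wood one at (374,190) fits. The turquoise one at (416,274) is not meant.
- **Bench stop:** (245,184).

Next I'll enlarge to confirm the plate and pick corners.

```bash
python3 - <<'E'
import cv2,numpy as np
def crop(n,r0,r1,c0,c1,f,o):
    im=cv2.imread(f'pics/{n}0.png')[r0:r1,c0:c1]
    im=cv2.resize(im,None,fx=f,fy=f,interpolation=cv2.INTER_NEAREST)
    for c in range(c0,c1,5):
        x=(c-c0)*f; cv2.line(im,(x,0),(x,6 if c%10 else 14),(255,255,255),1)
        if c%10==0: cv2.putText(im,str(c),(x+2,24),0,.4,(255,255,255),1)
    for r in range(r0,r1,5):
        y=(r-r0)*f; cv2.line(im,(0,y),(6 if r%10 else 14,y),(255,255,255),1)
        if r%10==0: cv2.putText(im,str(r),(16,y+5),0,.4,(255,255,255),1)
    print(im.shape);cv2.imwrite('pics/'+o,im)
crop('top',158,222,350,410,9,'a1.png')
crop('side',205,262,332,402,10,'a2.png')
crop('top',155,210,215,275,10,'a3.png')
crop('side',160,205,270,325,13,'a4.png')
E
```

```text
(576, 540, 3)
(570, 700, 3)
(550, 600, 3)
(585, 715, 3)
```

View pics/a1.png

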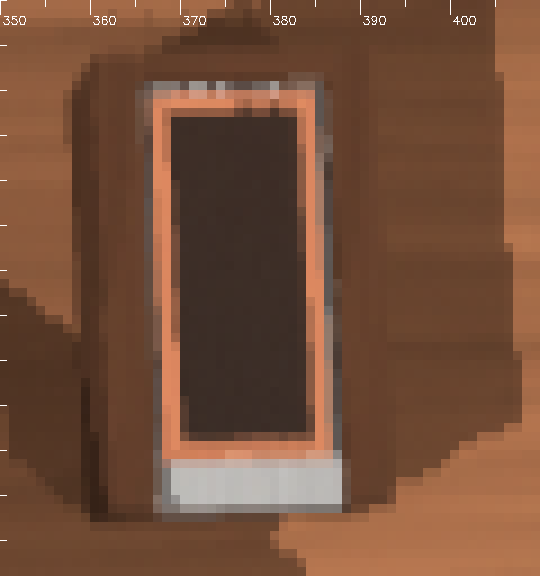

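View pics/a2.png

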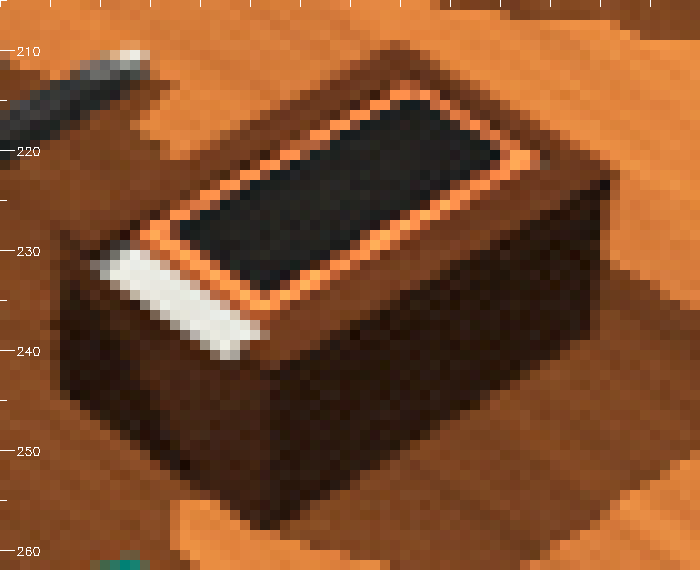

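View pics/a3.png

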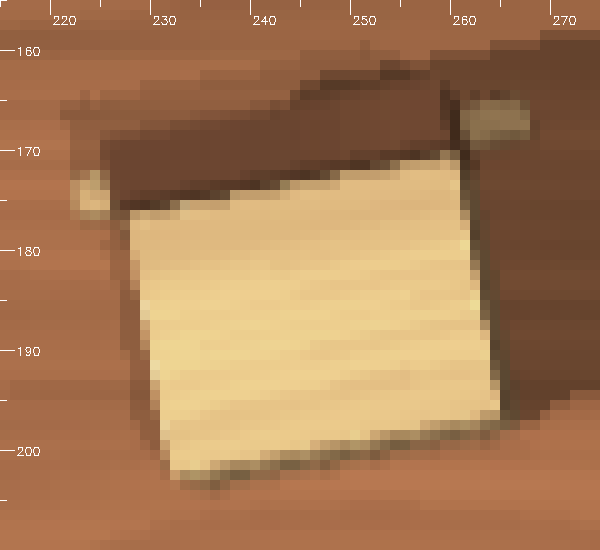

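View pics/a4.png

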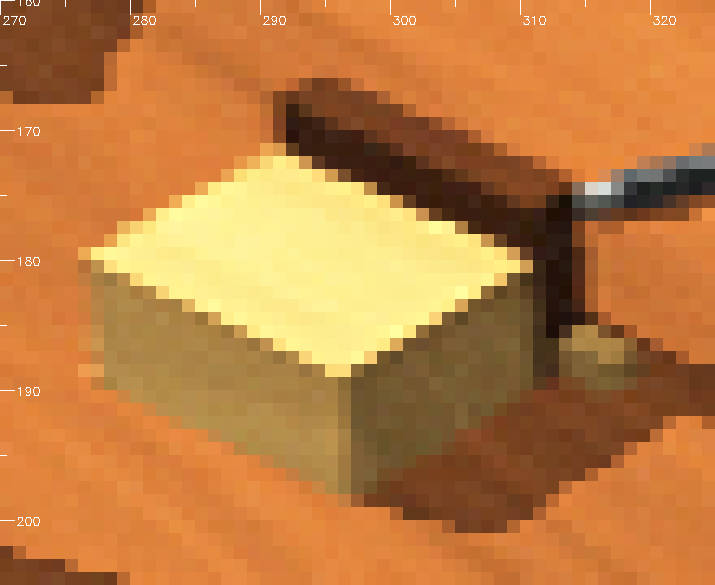

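The enlarged crops confirm the plate at top (377,189), with its copper border and dark facing, in the dark block. The white floor strip shows at the near end. I'll fit the poses from the hand-picked corners in both views.

```bash
cat > h.py <<'E'
import numpy as np,cv2
from scipy.optimize import least_squares
from workcell import manip
cal={n:manip.get_calibration(n) for n in('top','side')}
def proj(n,X):
    c=cal[n];X=np.atleast_2d(X);p=X@np.array(c['R']).T+np.array(c['t']);u=p[:,:2]/p[:,2:]
    u=u*(1+c['k1']*(u**2).sum(1,keepdims=True))
    K=np.array(c['intrinsics']);return u*[K[0,0],K[1,1]]+K[:2,2]
def rz(a,P):
    c,s=np.cos(a),np.sin(a);P=np.array(P,float);return np.c_[c*P[:,0]-s*P[:,1],s*P[:,0]+c*P[:,1],P[:,2]]
E
cat > fit.py <<'E'
from h import *
o=0.5
# block frame points (mm): fn of p=[x,y,yaw,z,d]
def blk(p):
    d=p[4]*1e3
    # plate top corners copper z=66, near x=-75+d
    xn,xf=-75+d,45+d
    loc=np.array([[xf,27,66],[xf,-27,66],[xn,27,66],[xn,-27,66],[-75,31,60],[-75,-31,60]])/1e3
    return rz(p[2],loc)+[p[0],p[1],p[3]]
top=np.array([[367,168.2],[385.1,168.2],[368,209],[387,209],[368.3,215],[388.1,215]])-o
side=np.array([[372.2,213.8],[386,220.8],[346,228.2],[358.2,236.2],[341.5,231.2],[355.2,240.8]])-o
bt=np.array([[-75,-46,66],[75,-46,66],[75,46,66],[-75,46,66]])/1e3
bts=np.array([[359,241.8],[393.5,222.8],[371.7,209.2],[338.2,228.2]])-o
def r(p):
    B=rz(p[2],bt)+[p[0],p[1],p[3]]
    return np.r_[(proj('top',blk(p))-top).ravel(),(proj('side',blk(p))-side).ravel(),(proj('side',B)-bts).ravel(),(p[3]+.005)/.005]
f=least_squares(r,[.55,-.16,0,-.005,.015],loss='soft_l1')
print('block',f.x.round(4),'rms px',np.sqrt((r(f.x)**2).mean()).round(2));print(r(f.x).round(1))
st=np.array([[-40,50,50],[-40,-50,50],[40,-50,50],[40,50,50]])/1e3
t2=np.array([[232,203.2],[265.2,197],[261,170.2],[228,175.8]])-o
s2=np.array([[276.2,179.2],[296.5,189.1],[310.9,180.2],[291.9,171.5]])-o
def r2(p):
    B=rz(p[2],st)+[p[0],p[1],p[3]]
    return np.r_[(proj('top',B)-t2).ravel(),(proj('side',B)-s2).ravel(),(p[3]+.005)/.005]
g=least_squares(r2,[.55,.2,0,-.005],loss='soft_l1')
print('stop',g.x.round(4),'rms',np.sqrt((r2(g.x)**2).mean()).round(2));print(r2(g.x).round(1))
E
python3 fit.py
```

```text
block [ 0.5418 -0.1721  0.0381 -0.0045  0.0165] rms px 0.43
[-0.   0.4  0.1 -0.   0.5  0.2 -0.  -0.2 -1.2  0.1  0.1 -0.4  1.  -0.4
 -0.   0.2 -0.2  0.1  0.3  0.5 -0.6  0.2  0.2  0.4  0.1  0.3  0.  -0.7
  0.1  0.  -0.6 -0.7  0.1]
stop [ 0.5456  0.2111  0.1875 -0.0083] rms 0.33
[-0.2 -0.4  0.3 -0.   0.2  0.4 -0.3  0.5  0.3  0.2 -0.1 -0.3  0.5 -0.1
 -0.2 -0.3 -0.7]
```

Both fits are good to under 0.5 px:
- **Block:** (0.542, -0.172), yaw 2.2°, floor z ≈ 55 mm, plate 16.5 mm inside the open end.
- **Stop:** (0.546, 0.211), yaw 10.7°, top z ≈ 42 mm.

The plan is to press with shut fingers at plate x = +20 mm and slide about 58 mm.

```bash
cat > go.py <<'E'
# usage: go.py x y z yawdeg(tool y axis)  -> deltas in tool axes
import sys
from h import *
from scipy.spatial.transform import Rotation as Ro
s=manip.sense();q=s['orientation'];R=Ro.from_quat([q[1],q[2],q[3],q[0]]).as_matrix()
yaw=np.degrees(np.arctan2(R[1,1],R[0,1]))
print('clk %.2f'%s['clock'],'tcp mm',(s['tcp_pos']*1e3).round(1),'yaw %.2f'%yaw,'tilt',np.degrees(R[:2,2]).round(2),'F',s['contact_force'].round(2),'gap %.3f'%s['finger_gap'])
if len(sys.argv)>4:
    x,y,z,a=map(float,sys.argv[1:5]);d=np.array([x,y,z])/1e3-s['tcp_pos']
    print('turn %.2f'%(yaw-a))
    ar=np.radians(a);T=np.array([[-np.sin(ar)*-1*-1,0,0]])
    tx=np.array([-np.sin(ar),np.cos(ar),0]);ty=np.array([np.cos(ar),np.sin(ar),0])
    print('after the turn: tx %.1f ty %.1f tz %.1f mm'%(d@tx*1e3,d@ty*1e3,-d[2]*1e3))
E
python3 go.py 563.3 -171.3 110 92.2
python3 -m inch '[[0,0,0,-6,0],[0,0,0,-6,0],[0,0,0,-6,0],[0,0,0,-6,0]]' 30
python3 go.py 563.3 -171.3 110 92.2
```

```text
clk 0.40 tcp mm [203.9 510.7 245.2] yaw 68.24 tilt [-0.01 -0.01] F [-0.42 -0.15  0.36] gap 0.998
turn -23.96
after the turn: tx -333.0 ty -695.3 tz 135.2 mm
clock: 0.73
tcp_pos: [0.2039, 0.5108, 0.2454]
orientation: [0.0, -0.022, 1.0, 0.0]
contact_force: [-0.2, 0.5, -0.6]
finger_gap: 0.453
clk 0.73 tcp mm [203.9 510.8 245.4] yaw 92.53 tilt [0.   0.01] F [-0.2   0.55 -0.61] gap 0.453
turn 0.33
after the turn: tx -332.9 ty -695.4 tz 135.4 mm
```

```bash
python3 -m inch '[[-15,-35,0,0,0],[-15,-35,0,0,0],[-15,-35,0,0,0],[-17,-35,0,0,0],[-17,-35,0,0,0]]' | head -2
python3 -m inch '[[-17,-35,0,0,0],[-17,-35,0,0,0],[-17,-35,0,0,0],[-17,-35,0,0,0],[-17,-35,0,0,0]]' | head -2
python3 -m inch '[[-17,-35,0,0,0],[-17,-35,0,0,0],[-17,-35,0,0,0],[-17,-35,0,0,0],[-17,-35,0,0,0]]' | head -2
python3 -m inch '[[-17,-35,0,0,0],[-17,-35,0,0,0],[-17,-35,0,0,0],[-17,-35,0,0,0],[-17,-30,0,0.3,0]]' | head -2
python3 go.py 563.3 -171.3 110 92.2
```

```text
clock: 1.15
tcp_pos: [0.2899, 0.3376, 0.2454]
clock: 1.57
tcp_pos: [0.3819, 0.1658, 0.2457]
clock: 1.98
tcp_pos: [0.4738, -0.006, 0.2456]
clock: 2.4
tcp_pos: [0.5653, -0.1732, 0.2452]
clk 2.40 tcp mm [ 565.3 -173.2  245.2] yaw 91.85 tilt [ 0.01 -0.02] F [ 0.12  0.08 -0.26] gap -0.001
turn -0.35
after the turn: tx 1.9 ty 2.0 tz 135.2 mm
```

```bash
python3 -m inch '[[2,2,35,0,0],[0,0,35,0,0],[0,0,35,0,0],[0,0,30,0,0],[0,0,0,0,0]]' | head -2
python3 go.py 563.3 -171.3 84 92.2; python3 - <<'E'
from h import *
a=cv2.resize(manip.get_image('top')[140:230,330:430],None,fx=4,fy=4,interpolation=2)
b=cv2.resize(manip.get_image('side')[180:270,320:420],None,fx=4,fy=4,interpolation=2)
cv2.imwrite('pics/b1.png',np.hstack([a,b]))
E
```

```text
clock: 2.82
tcp_pos: [0.5581, -0.167, 0.1019]
clk 2.82 tcp mm [ 558.1 -167.   101.9] yaw 91.92 tilt [-0.83  0.34] F [-1.47  1.1  -1.83] gap 0.002
turn -0.28
after the turn: tx -5.1 ty -4.5 tz 17.9 mm
```

View pics/b1.png

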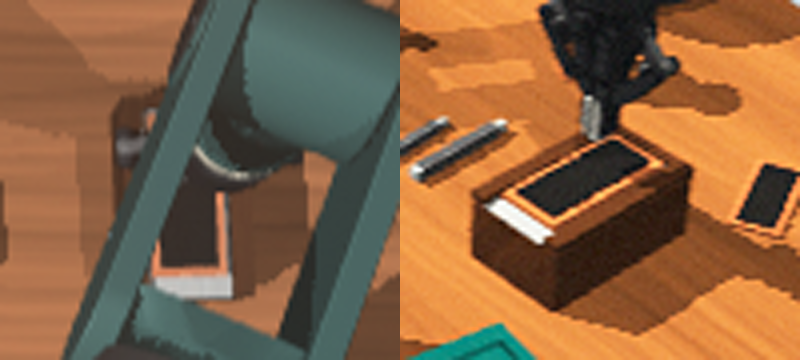

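The side view shows the shut fingers above the far part of the plate, and the plate hasn't moved. The top view is hidden by the arm. I'll let it settle.

```bash
python3 -m inch '[[0,0,0,0,0],[0,0,0,0,0]]' | head -2
python3 go.py 563.3 -171.3 84 92.2
```

```text
clock: 3.08
tcp_pos: [0.5647, -0.1694, 0.1139]
clk 3.08 tcp mm [ 564.7 -169.4  113.9] yaw 91.95 tilt [ 0.33 -0.14] F [ 0.34 -0.06  0.77] gap 0.008
turn -0.25
after the turn: tx 1.4 ty -1.9 tz 29.9 mm
```

```bash
python3 -m inch '[[1,-2,8,-0.3,0],[0,0,6,0,0],[0,0,4,0,0],[0,0,3,0,0],[0,0,0,0,0]]' 
python3 -m inch '[[0,0,2,0,0],[0,0,2,0,0],[0,0,1,0,0],[0,0,0,0,0],[0,0,0,0,0]]' 
python3 go.py 563.3 -171.3 80 92.2
```

```text
clock: 3.5
tcp_pos: [0.5611, -0.1704, 0.088]
orientation: [-0.001, -0.02, 1.0, 0.001]
contact_force: [-0.0, 0.5, 0.6]
finger_gap: -0.002
clock: 3.92
tcp_pos: [0.5618, -0.1707, 0.0843]
orientation: [0.0, -0.02, 1.0, 0.0]
contact_force: [1.0, 0.7, 0.4]
finger_gap: 0.003
clk 3.92 tcp mm [ 561.8 -170.7   84.3] yaw 92.24 tilt [0. 0.] F [0.99 0.71 0.43] gap 0.003
turn 0.04
after the turn: tx -1.4 ty -0.7 tz 4.3 mm
```

Now half-millimetre steps down to contact.

```bash
for i in 1 2 ; do python3 -m inch '[[0,0,1,0,0],[0,0,1,0,0],[0,0,0.5,0,0],[0,0,0,0,0]]' | egrep 'tcp|force'; done
```

```text
tcp_pos: [0.5617, -0.1707, 0.0816]
contact_force: [-0.1, -0.9, -0.1]
tcp_pos: [0.5618, -0.1707, 0.0792]
contact_force: [0.0, 0.1, 0.5]
```

```bash
python3 -m inch '[[0,0,0.5,0,0],[0,0,0,0,0]]' | egrep 'tcp|force'; python3 -m inch '[[0,0,0.5,0,0],[0,0,0,0,0]]' | egrep 'tcp|force'
```

```text
tcp_pos: [0.5619, -0.1707, 0.0792]
contact_force: [-1.2, 1.4, 2.2]
tcp_pos: [0.5619, -0.1707, 0.0791]
contact_force: [-1.9, 1.2, 4.4]
```

```bash
python3 -m inch '[[0,0,0.5,0,0],[0,0,0.3,0,0],[0,0,0,0,0]]' | egrep 'tcp|force'; python3 -m inch '[[0.5,0,0,0,0],[0.5,0,0,0,0],[0.5,0,0,0,0],[0.5,0,0,0,0],[0.5,0,0,0,0]]' | egrep 'tcp|force'
```

```text
tcp_pos: [0.5619, -0.1707, 0.0791]
contact_force: [-3.1, 1.8, 7.9]
tcp_pos: [0.5613, -0.1709, 0.0791]
contact_force: [2.9, 0.6, 4.9]
```

```bash
python3 -m inch '[[1,0,0.2,0,0],[1,0,0,0,0],[1,0,0,0,0],[1,0,0,0,0],[0,0,0,0,0]]' | egrep 'clock|tcp|force'; python3 - <<'E'
from h import *
b=cv2.resize(manip.get_image('side')[190:265,325:410],None,fx=7,fy=7,interpolation=2)
cv2.imwrite('pics/b2.png',b)
E
```

```text
clock: 6.0
tcp_pos: [0.5573, -0.1715, 0.0791]
contact_force: [3.9, 1.2, 4.8]
```

View pics/b2.png

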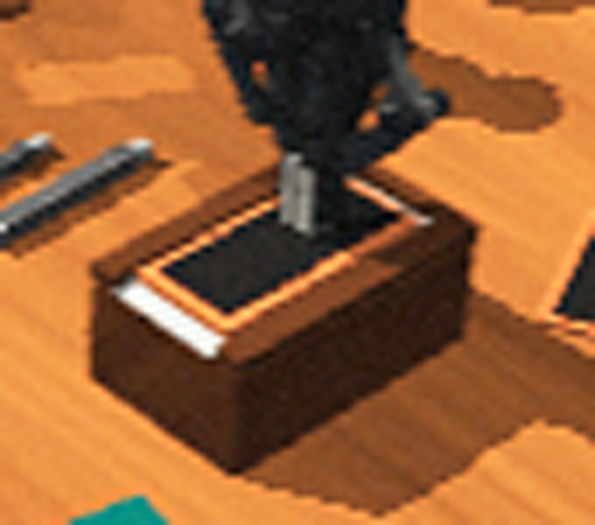

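The side view shows the white groove floor appearing behind the plate's far end, so it is sliding. I'll press slightly more and continue.

```bash
python3 -m inch '[[0,0,0.6,0,0],[1.5,0,0.2,0,0],[2,0,0,0,0],[2,0,0,0,0],[2,0,0,0,0]]' | egrep 'clock|tcp|force';  python3 -m inch '[[2,0,0,0,0],[2,0,0,0,0],[2,0,0,0,0],[2,0,0,0,0],[0,0,0,0,0]]' | egrep 'clock|tcp|force'
```

```text
clock: 6.47
tcp_pos: [0.5507, -0.1721, 0.0791]
contact_force: [3.8, 0.5, 6.6]
clock: 6.88
tcp_pos: [0.5423, -0.1725, 0.0791]
contact_force: [2.8, 0.6, 8.2]
```

```bash
for i in 1 2; do python3 -m inch '[[2,0,0,0,0],[2.5,0,0,0,0],[2.5,0,0,0,0],[2,0,0,0,0],[0,0,0,0,0]]' | egrep 'clock|tcp|force';done; python3 - <<'E'
from h import *
b=cv2.resize(manip.get_image('side')[190:265,325:410],None,fx=7,fy=7,interpolation=2)
cv2.imwrite('pics/b3.png',b)
E
```

```text
clock: 7.3
tcp_pos: [0.5333, -0.1728, 0.0791]
contact_force: [3.2, -0.3, 8.4]
clock: 7.72
tcp_pos: [0.5243, -0.1732, 0.0791]
contact_force: [2.1, -0.0, 8.2]
```

View pics/b3.png

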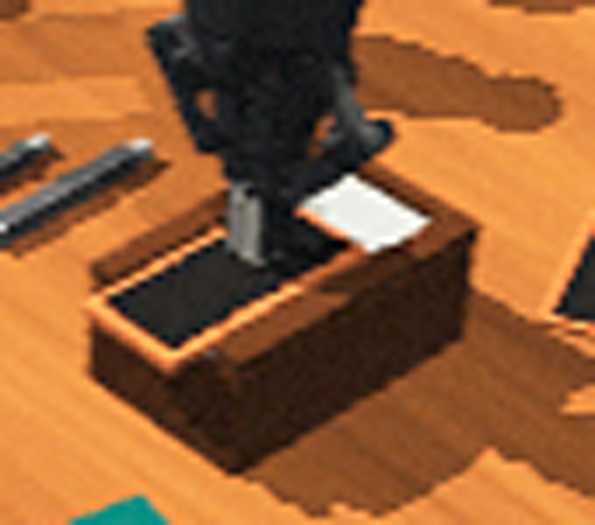

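The plate is following the fingers and now overhangs about 20 mm. I need about 21 mm more.

```bash
for i in 1 2; do python3 -m inch '[[2,0,0,0,0],[2.5,0,0,0,0],[3,0,0,0,0],[3,0,0,0,0],[0,0,0,0,0]]' | egrep 'clock|tcp|force';done; python3 - <<'E'
from h import *
b=manip.get_image('side'); cv2.imwrite('pics/s4.png',b)
b=cv2.resize(b[200:265,325:405],None,fx=9,fy=9,interpolation=0)
cv2.imwrite('pics/b4.png',b)
E
```

```text
clock: 8.18
tcp_pos: [0.5137, -0.1736, 0.0791]
contact_force: [2.2, 0.5, 9.9]
clock: 8.6
tcp_pos: [0.5032, -0.1741, 0.0791]
contact_force: [2.4, 0.0, 8.6]
```

View pics/b4.png

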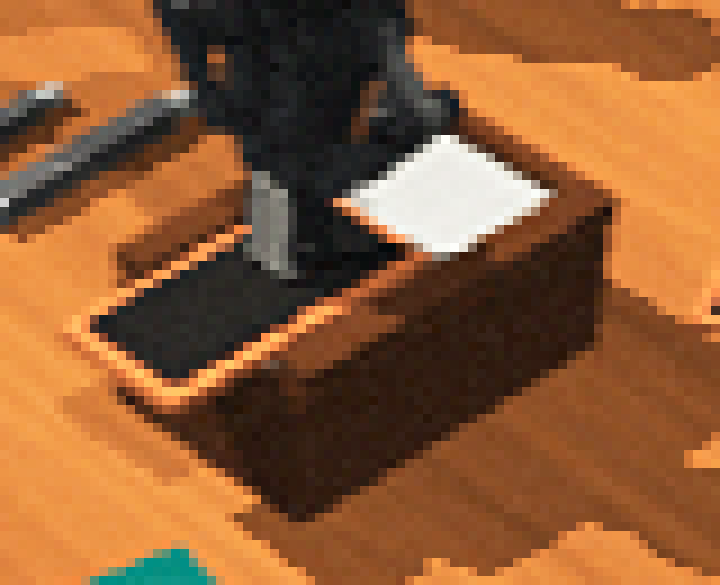

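```bash
python3 -m inch '[[-0.5,0,-1,0,0],[0,0,-2,0,0],[0,0,-6,0,0],[0,0,-15,0,0],[0,0,-20,0,0]]' | egrep 'clock|tcp|force'
python3 -m inch '[[10,0,-30,0,0],[-30,0,-20,0,0.3],[-30,0,0,0,0.6],[-30,0,0,0,1],[0,0,0,0,1]]' | egrep 'clock|tcp|force'
python3 - <<'E'
from h import *
a=manip.get_image('top');b=manip.get_image('side'); cv2.imwrite('pics/s5.png',b);cv2.imwrite('pics/t5.png',a)
a=cv2.resize(a[160:240,345:410],None,fx=6,fy=6,interpolation=0)
b=cv2.resize(b[195:265,325:395],None,fx=6,fy=6,interpolation=0)
b=cv2.copyMakeBorder(b,0,a.shape[0]-b.shape[0],0,0,0)
cv2.imwrite('pics/b5.png',np.hstack([a,b]))
E
python3 go.py
```

```text
clock: 9.07
tcp_pos: [0.4991, -0.1721, 0.118]
contact_force: [0.3, 0.5, -0.7]
clock: 9.48
tcp_pos: [0.5844, -0.1694, 0.1688]
contact_force: [-0.9, -0.1, -1.1]
clk 9.58 tcp mm [ 580.9 -169.6  168.6] yaw 92.28 tilt [-0.24  0.07] F [-0.39  0.48 -0.79] gap 0.735
```

View pics/b5.png

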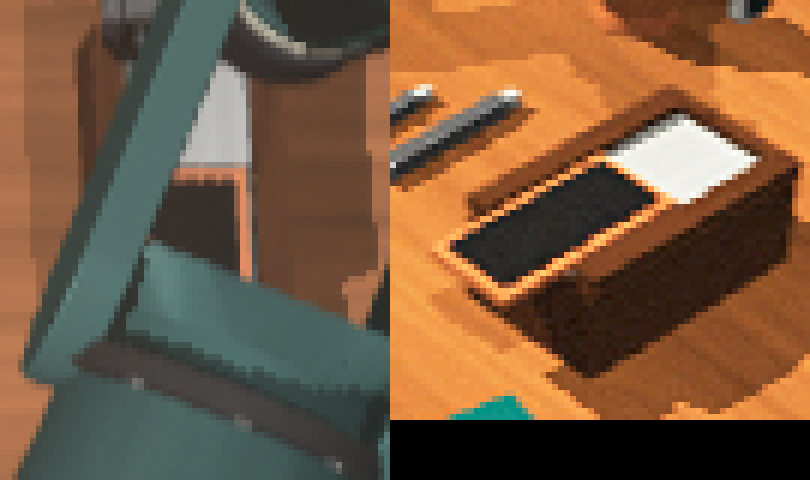

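```bash
python3 - <<'E'
from h import *
obs=np.array([[332.7,236.3],[345,245.5],[360.8,221.3],[371.3,227.8]])-.5
loc=np.array([[-60,27,0],[-60,-27,0],[60,27,0],[60,-27,0]])/1e3
B=np.array([.5418,-.1721]);a=.0381
for z in(.0615,.0631):
    f=least_squares(lambda p:(proj('side',rz(p[2],loc)+[p[0],p[1],z])-obs).ravel(),[.5,-.17,.04])
    c=f.x[:2];d=c-B;u=np.array([np.cos(a),np.sin(a)]);v=np.array([-u[1],u[0]])
    print(z,f.x.round(4),f.fun.round(1),'block coords',(d@u*1e3).round(1),(d@v*1e3).round(1),'overhang',-(d@u*1e3)-15, 'yaw rel deg',np.degrees(f.x[2]-a).round(2))
E
```

```text
0.0615 [ 0.485  -0.1755  0.0681] [-0.7  0.4 -0.  -0.2 -0.9 -0.8  1.7  0.5] block coords -56.9 -1.2 overhang 41.92326233470967 yaw rel deg 1.72
0.0631 [ 0.4835 -0.177   0.0687] [-0.8  0.4 -0.  -0.1 -0.9 -0.9  1.7  0.4] block coords -58.4 -2.6 overhang 43.407144423451726 yaw rel deg 1.75
```

Overhang is about 42 mm. I'll grasp 24 mm from the near end, at world (449, -177), TCP z ≈ 53.

```bash
python3 -m inch '[[25,0,0,0,1],[35,0,0,0,1],[35,0,0,0,1],[30,0,0,0,1],[5,0,0,0,1]]' | egrep 'clock|tcp|force'; python3 -m inch '[[0,0,0,0,1],[0,0,0,0,1]]' | egrep 'clock|tcp|force'
python3 go.py 448.9 -177.1 100 92.7
```

```text
clock: 10.0
tcp_pos: [0.4458, -0.1744, 0.1695]
contact_force: [0.6, 0.2, 0.1]
clock: 10.17
tcp_pos: [0.451, -0.175, 0.1707]
contact_force: [0.0, 0.3, -0.4]
clk 10.17 tcp mm [ 451.  -175.   170.7] yaw 92.19 tilt [ 0.05 -0.01] F [ 0.04  0.28 -0.44] gap 1.000
turn -0.51
after the turn: tx 2.2 ty -2.0 tz 70.7 mm
```

```bash
python3 -m inch '[[2,-2,20,-0.5,1],[0,0,25,0,1],[0,0,20,0,1],[0,0,10,0,1],[0,0,5,0,1]]' | egrep 'clock|tcp|force'; python3 -m inch '[[0,0,0,0,1],[0,0,0,0,1]]' | egrep 'clock|tcp|force'
python3 go.py 448.9 -177.1 53 92.7; python3 - <<'E'
from h import *
a=manip.get_image('top');b=manip.get_image('side')
a=cv2.resize(a[180:250,340:410],None,fx=5,fy=5,interpolation=2)
b=cv2.resize(b[180:265,305:390],None,fx=5,fy=5,interpolation=2)
a=cv2.copyMakeBorder(a,0,b.shape[0]-a.shape[0],0,0,0)
cv2.imwrite('pics/b6.png',np.hstack([a,b]))
E
```

```text
clock: 10.58
tcp_pos: [0.4491, -0.1765, 0.0883]
contact_force: [0.0, 0.9, -0.9]
clock: 10.75
tcp_pos: [0.4504, -0.1773, 0.0912]
contact_force: [-0.7, -0.1, 0.3]
clk 10.75 tcp mm [ 450.4 -177.3   91.2] yaw 92.76 tilt [ 0.06 -0.03] F [-0.65 -0.1   0.29] gap 0.999
turn 0.06
after the turn: tx 1.5 ty 0.3 tz 38.2 mm
```

View pics/b6.png

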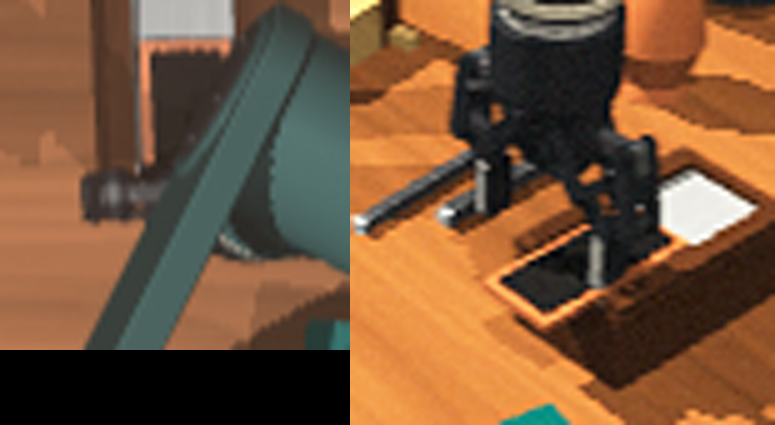

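Side view: the open jaws are above the overhanging end, one finger on each side. Descending.

```bash
python3 -m inch '[[1,0,6,0,1],[0,0,6,0,1],[0,0,6,0,1],[0,0,5,0,1],[0,0,0,0,1]]' | egrep 'clock|tcp|force'; python3 -m inch '[[0,0,5,0,1],[0,0,5,0,1],[0,0,4,0,1],[0,0,1,0,1],[0,0,0,0,1]]' | egrep 'clock|tcp|force'
python3 go.py 448.9 -177.1 53 92.7; python3 - <<'E'
from h import *
b=manip.get_image('side')
b=cv2.resize(b[190:265,315:390],None,fx=7,fy=7,interpolation=2)
cv2.imwrite('pics/b7.png',b)
E
```

```text
clock: 11.27
tcp_pos: [0.4474, -0.1766, 0.0657]
contact_force: [-0.7, 0.4, 0.9]
clock: 11.68
tcp_pos: [0.4482, -0.1769, 0.0519]
contact_force: [-0.8, 0.6, 0.9]
clk 11.68 tcp mm [ 448.2 -176.9   51.9] yaw 92.74 tilt [-0.05  0.04] F [-0.77  0.64  0.9 ] gap 1.001
turn 0.04
after the turn: tx -0.7 ty -0.2 tz -1.1 mm
```

View pics/b7.png

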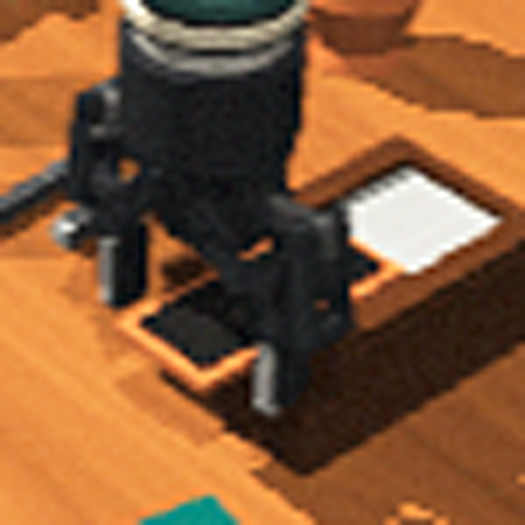

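The fingers straddle the plate's overhang, clear of the block. I'll close gently first and then firm up the grip.

```bash
python3 -m inch '[[0,0,0,0,0.8],[0,0,0,0,0.7],[0,0,0,0,0.62],[0,0,0,0,0.55],[0,0,0,0,0.5]]' 20| egrep 'clock|tcp|force|gap'; python3 -m inch '[[0,0,0,0,0.4],[0,0,0,0,0.3]]' | egrep 'clock|tcp|force|gap'
python3 go.py
```

```text
clock: 12.15
tcp_pos: [0.4487, -0.1773, 0.053]
contact_force: [-1.4, 0.5, 1.9]
finger_gap: 0.626
clock: 12.32
tcp_pos: [0.4487, -0.1773, 0.0529]
contact_force: [-0.4, -0.0, 3.5]
finger_gap: 0.623
clk 12.32 tcp mm [ 448.7 -177.3   52.9] yaw 92.74 tilt [ 0.04 -0.02] F [-0.42 -0.03  3.48] gap 0.623
```

```bash
python3 -m inch '[[0,0,0,0,0.3],[0,0,0,0,0.3],[0,0,0,0,0.3]]' 90| egrep 'clock|tcp|force|gap'; python3 -m inch '[[0,0,-0.5,0,0.3],[0,0,-0.5,0,0.3],[0,0,-1,0,0.3],[0,0,-1,0,0.3],[0,0,-1,0,0.3]]' | egrep 'clock|tcp|force|gap'; python3 go.py
```

```text
clock: 12.57
tcp_pos: [0.4488, -0.1773, 0.0533]
contact_force: [-0.9, -0.3, 5.1]
finger_gap: 0.604
clock: 12.98
tcp_pos: [0.4475, -0.1766, 0.0554]
contact_force: [-0.3, 0.8, -2.7]
finger_gap: 0.608
clk 12.98 tcp mm [ 447.5 -176.6   55.4] yaw 92.74 tilt [-0.14  0.08] F [-0.27  0.76 -2.73] gap 0.608
```

```bash
python3 -m inch '[[0,0,-3,0,0.3],[0,0,-5,0,0.3],[0,0,-8,0,0.3],[0,0,-10,0,0.3],[0,0,-10,0,0.3]]' | egrep 'clock|tcp|force|gap'; python3 -m inch '[[0,0,-10,0,0.3],[0,0,-5,0,0.3],[0,0,0,0,0.3]]' | egrep 'clock|tcp|force|gap'; python3 go.py;python3 - <<'E'
from h import *
a=manip.get_image('top');b=manip.get_image('side')
cv2.imwrite('pics/s8.png',b)
b=cv2.resize(b[150:265,305:405],None,fx=5,fy=5,interpolation=2)
cv2.imwrite('pics/b8.png',b)
E
```

```text
clock: 13.4
tcp_pos: [0.4486, -0.1772, 0.0937]
contact_force: [-0.0, -0.1, -2.2]
finger_gap: 0.609
clock: 13.65
tcp_pos: [0.4498, -0.1778, 0.11]
contact_force: [-0.0, -0.6, -3.1]
finger_gap: 0.607
clk 13.65 tcp mm [ 449.8 -177.8  110. ] yaw 92.74 tilt [ 0.24 -0.12] F [-0.   -0.59 -3.11] gap 0.607
```

View pics/b8.png

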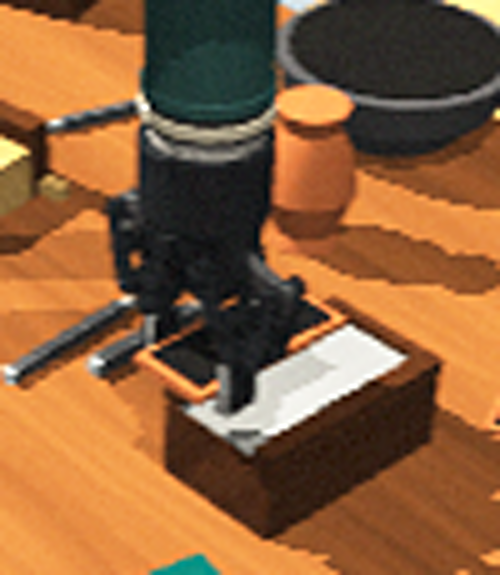

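```bash
python3 - <<'E'
import cv2
b=cv2.imread('pics/s8.png');cv2.imwrite('pics/b9.png',cv2.resize(b[200:240,325:380],None,fx=14,fy=14,interpolation=0))
E
```

```text
(no output)
```

View pics/b9.png

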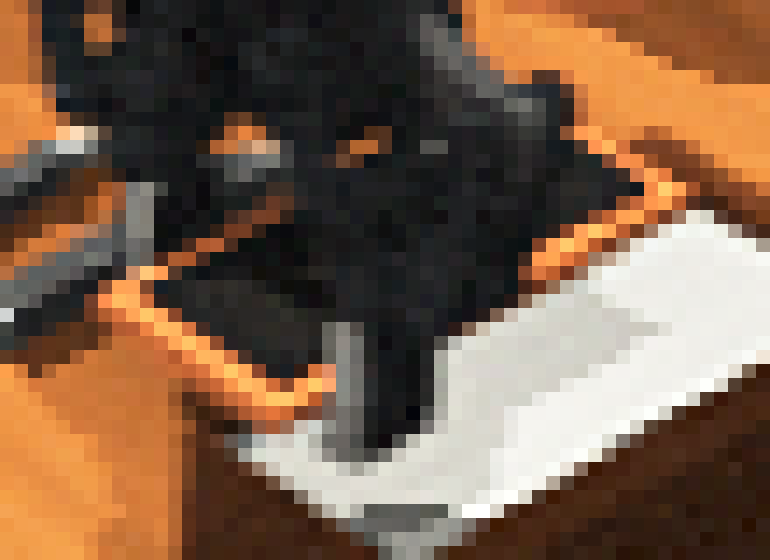

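```bash
python3 - <<'E'
from h import *
obs=np.array([[332,221],[344.6,229.3],[374.3,213.4]])-.5
loc=np.array([[-60,27,6],[-60,-27,6],[60,-27,6]])/1e3
tcp=np.array([.4498,-.1778,.110]);yaw=np.radians(2.74)
def w(p,L=loc):
    L=np.array(L);c,s=np.cos(p[3]),np.sin(p[3])   # pitch + = far end up
    # rotate about grasp pt at plate x=p[0] offset
    X=L[:,0]+p[0];Z=L[:,2]-.003
    L2=np.c_[c*X-s*Z,L[:,1]+p[1],s*X+c*Z+p[2]]
    return rz(yaw,L2)+tcp
def r(p): return np.r_[(proj('side',w(p))-obs).ravel(),(p[1])/.002*.5,(p[2]-.006)/.004*.5]
f=least_squares(r,[.036,0,.005,0]);print(f.x.round(4),np.degrees(f.x[3]),f.fun.round(2))
E
```

```text
[ 0.0334  0.0001  0.0062 -0.007 ] -0.3995573374687974 [-0.19 -0.15  0.3   0.17 -0.11 -0.01  0.02  0.03]
```

Held plate check: near-level (−0.4°), and its centre is about 33–36 mm ahead of the TCP. Now I'll carry it to the stop.

```bash
python3 -m inch '[[0,0,-5,0,0.3],[0,0,-10,0,0.3],[0,0,-10,-2,0.3],[0,0,-10,-3,0.3],[0,0,-5,-3,0.3]]' | egrep 'clock|tcp|force|gap'; python3 go.py 477 198 150 100.74
```

```text
clock: 14.17
tcp_pos: [0.4491, -0.1775, 0.1494]
contact_force: [0.6, -0.6, -2.8]
finger_gap: 0.604
clk 14.17 tcp mm [ 449.1 -177.5  149.4] yaw 100.88 tilt [ 0.12 -0.06] F [ 0.64 -0.62 -2.78] gap 0.604
turn 0.14
after the turn: tx -97.4 ty 363.7 tz -0.6 mm
```

```bash
python3 -m inch '[[-2,8,0,0,0.3],[-4,15,0,0,0.3],[-5,20,0,0,0.3],[-6,22,0,0,0.3],[-6,22,0,0,0.3]]' | egrep 'clock|tcp'
python3 -m inch '[[-6,22,0,0,0.3],[-6,22,0,0,0.3],[-6,22,0,0,0.3],[-6,22,0,0,0.3],[-6,22,0,0,0.3]]' | egrep 'clock|tcp'
python3 -m inch '[[-6,22,0,0,0.3],[-6,22,0,0,0.3],[-6,22,0,0,0.3],[-6,22,0,0,0.3],[-6,22,0,0,0.3]]' | egrep 'clock|tcp'
python3 -m inch '[[-6,22,0,0,0.3],[-5,18,0,0,0.3],[-3,12,0,0,0.3],[-2,6,0,0,0.3],[0,0,0,0,0.3]]' | egrep 'clock|tcp|force|gap'
python3 -m inch '[[0,0,0,0,0.3],[0,0,0,0,0.3]]' | egrep 'clock'
python3 go.py 477 198 70 100.74
```

```text
clock: 14.58
tcp_pos: [0.4545, -0.086, 0.1472]
clock: 15.0
tcp_pos: [0.4633, 0.0281, 0.1473]
clock: 15.42
tcp_pos: [0.4721, 0.1417, 0.1472]
clock: 15.83
tcp_pos: [0.4774, 0.201, 0.1472]
contact_force: [0.3, 0.2, -3.2]
finger_gap: 0.609
clock: 16.0
clk 16.00 tcp mm [477.6 199.  147.4] yaw 100.67 tilt [-0.02 -0.04] F [-1.22  0.6  -2.55] gap 0.604
turn -0.07
after the turn: tx 0.8 ty -0.9 tz 77.4 mm
```

```bash
python3 -m inch '[[1,-1,8,0,0.3],[0,0,16,0,0.3],[0,0,18,0,0.3],[0,0,16,0,0.3],[0,0,10,0,0.3]]' | egrep 'clock|tcp'
python3 -m inch '[[0,0,6,0,0.3],[0,0,0,0,0.3],[0,0,0,0,0.3],[0,0,0,0,0.3]]' | egrep 'clock'
python3 go.py 477 198 50 100.74; python3 - <<'E'
from h import *
a=manip.get_image('top');b=manip.get_image('side')
cv2.imwrite('pics/s10.png',b);cv2.imwrite('pics/t10.png',a)
a=cv2.resize(a[140:230,205:295],None,fx=4.4,fy=4.4,interpolation=0)
b=cv2.resize(b[130:220,255:345],None,fx=4.4,fy=4.4,interpolation=0)
cv2.imwrite('pics/b10.png',np.hstack([a,b]))
E
```

```text
clock: 16.42
tcp_pos: [0.4756, 0.1974, 0.077]
clock: 16.75
clk 16.75 tcp mm [477.8 198.9  74.7] yaw 100.73 tilt [0.13 0.04] F [ 0.13  0.36 -2.72] gap 0.605
turn -0.01
after the turn: tx 1.0 ty -0.7 tz 24.7 mm
```

View pics/b10.png

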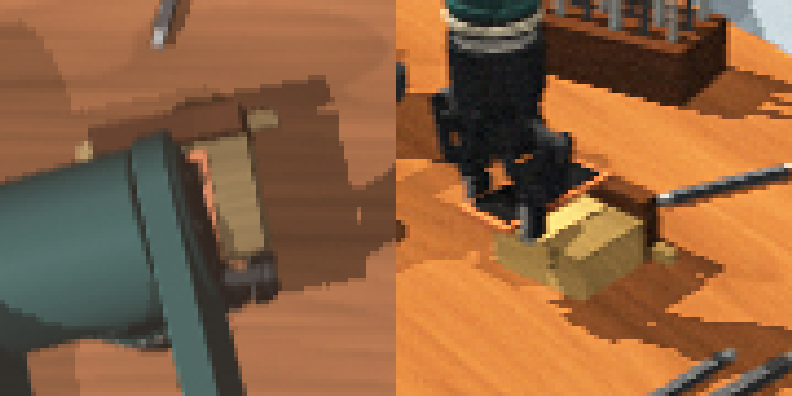

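Side view: the plate is level over the platform, its far end short of the fence. Lowering.

```bash
python3 -m inch '[[1,-1,6,0,0.3],[0,0,8,0,0.3],[0,0,7,0,0.3],[0,0,4,0,0.3],[0,0,2,0,0.3]]' | egrep 'clock|tcp'
python3 -m inch '[[0,0,1,0,0.3],[0,0,0,0,0.3],[0,0,0,0,0.3]]' | egrep 'clock|force'
python3 go.py 477 198 40 100.74
```

```text
clock: 17.27
tcp_pos: [0.4751, 0.1973, 0.0449]
clock: 17.52
contact_force: [-0.0, -0.6, -3.2]
clk 17.52 tcp mm [476.3 197.7  45.7] yaw 100.74 tilt [0.02 0.01] F [-0.   -0.64 -3.15] gap 0.606
turn 0.00
after the turn: tx -0.7 ty 0.2 tz 5.7 mm
```

```bash
python3 - <<'E'
from h import *
a=manip.get_image('side')
cv2.imwrite('pics/b11.png',cv2.resize(a[145:215,260:335],None,fx=8,fy=8,interpolation=0))
E
python3 -m inch '[[0,0,1,0,0.3],[0,0,1,0,0.3],[0,0,0,0,0.3]]' | egrep 'clock|tcp|force'
```

```text
clock: 17.82
tcp_pos: [0.4761, 0.1976, 0.0435]
contact_force: [0.2, 0.3, -3.3]
```

View pics/b11.png

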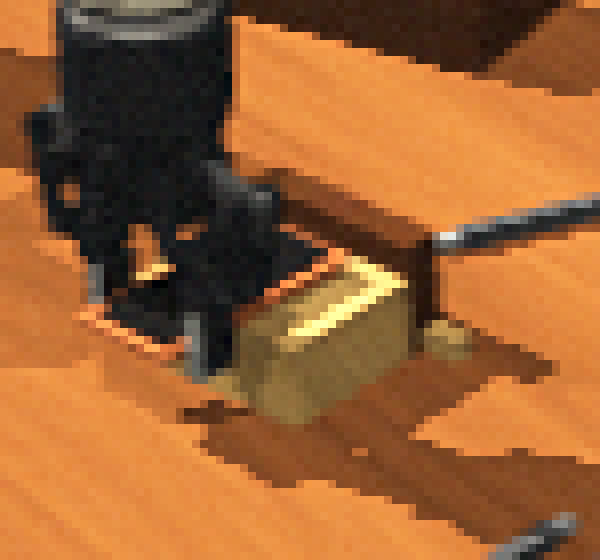

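```bash
for i in 1 2; do python3 -m inch '[[0,0,0.5,0,0.3],[0,0,0.5,0,0.3],[0,0,0,0,0.3]]' | egrep 'tcp|force'; done
```

```text
tcp_pos: [0.4761, 0.1976, 0.0424]
contact_force: [-0.4, -0.2, -3.8]
tcp_pos: [0.476, 0.1976, 0.0414]
contact_force: [-0.1, 0.3, -2.3]
```

```bash
for i in 1 2; do python3 -m inch '[[0,0,0.5,0,0.3],[0,0,0,0,0.3]]' | egrep 'tcp|force'; done
```

```text
tcp_pos: [0.4761, 0.1976, 0.0409]
contact_force: [-0.6, 0.3, -4.2]
tcp_pos: [0.4761, 0.1976, 0.0404]
contact_force: [0.7, -0.1, -3.4]
```

```bash
for i in 1 2 3; do python3 -m inch '[[0,0,0.5,0,0.3],[0,0,0,0,0.3]]' | egrep 'tcp|force'; done
```

```text
tcp_pos: [0.4761, 0.1976, 0.04]
contact_force: [-0.1, 0.4, -2.7]
tcp_pos: [0.4762, 0.1976, 0.0395]
contact_force: [-0.0, 0.8, -2.0]
tcp_pos: [0.4763, 0.1976, 0.0391]
contact_force: [0.6, -0.4, -2.7]
```

```bash
for i in 1 2 3; do python3 -m inch '[[0,0,0.4,0,0.3],[0,0,0,0,0.3]]' | egrep 'tcp|force'; done; python3 -c "
from workcell import manip
print(manip.sense()['wrist_torque'])"
```

```text
tcp_pos: [0.4763, 0.1976, 0.0388]
contact_force: [0.2, 0.4, -1.6]
tcp_pos: [0.4763, 0.1977, 0.0386]
contact_force: [-0.7, -0.0, -0.9]
tcp_pos: [0.4764, 0.1977, 0.0384]
contact_force: [-0.8, -0.2, 1.7]
[-0.08701027  0.25610527 -0.07512302]
```

Touchdown at TCP z ≈ 39, about 5 N. Now I'll slide it gently toward the fence.

```bash
for i in 1 2; do python3 -m inch '[[-1,0,0,0,0.3],[-1,0,0,0,0.3],[-1,0,0,0,0.3],[0,0,0,0,0.3]]' | egrep 'clock|tcp|force'; done
```

```text
clock: 19.98
tcp_pos: [0.4796, 0.1983, 0.0383]
contact_force: [-1.6, 0.1, 3.8]
clock: 20.32
tcp_pos: [0.4825, 0.1988, 0.0383]
contact_force: [-3.4, -0.3, 5.5]
```

```bash
for i in 1 2 3; do python3 -m inch '[[-0.7,0,0,0,0.3],[-0.7,0,0,0,0.3],[0,0,0,0,0.3]]' | egrep 'tcp|force'; done;  python3 - <<'E'
from h import *
a=manip.get_image('side')
cv2.imwrite('pics/b12.png',cv2.resize(a[145:215,260:335],None,fx=8,fy=8,interpolation=0))
E
```

```text
tcp_pos: [0.4838, 0.1991, 0.0384]
contact_force: [-2.5, -0.7, 5.7]
tcp_pos: [0.4852, 0.1994, 0.0384]
contact_force: [-2.2, 0.3, 5.4]
tcp_pos: [0.4865, 0.1996, 0.0384]
contact_force: [-3.6, -0.6, 5.8]
```

View pics/b12.png

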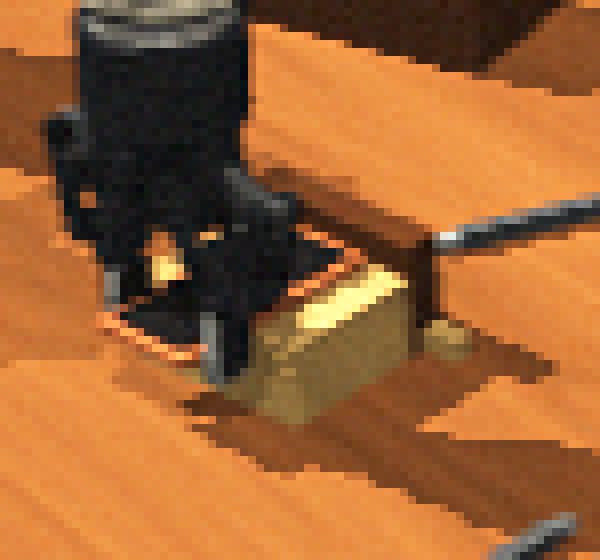

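Side view: only a narrow gap is left at the fence. I'll lighten the down force a little and continue.

```bash
python3 -m inch '[[-0.5,0,-0.4,0,0.3],[-0.7,0,0,0,0.3],[0,0,0,0,0.3]]' | egrep 'tcp|force';for i in 1 2 ; do python3 -m inch '[[-0.5,0,0,0,0.3],[-0.5,0,0,0,0.3],[0,0,0,0,0.3]]' | egrep 'tcp|force'; done
```

```text
tcp_pos: [0.4876, 0.1998, 0.0385]
contact_force: [-2.4, -0.1, 4.9]
tcp_pos: [0.4885, 0.1999, 0.0385]
contact_force: [-3.0, -0.9, 5.4]
tcp_pos: [0.4895, 0.2001, 0.0385]
contact_force: [-1.7, -1.0, 5.6]
```

```bash
for i in 1 2 3 ; do python3 -m inch '[[-0.5,0,0,0,0.3],[-0.3,0,0,0,0.3],[0,0,0,0,0.3]]' | egrep 'tcp|force'; done
```

```text
tcp_pos: [0.4902, 0.2003, 0.0385]
contact_force: [-2.6, -0.9, 5.2]
tcp_pos: [0.4909, 0.2004, 0.0385]
contact_force: [-3.5, -0.9, 6.0]
tcp_pos: [0.491, 0.2004, 0.0385]
contact_force: [-5.2, -0.8, 6.9]
```

Fence contact shows as a force rise with no further motion, at x ≈ 491, which matches the prediction of 491.6. I'll press a bit more, then release slowly.

```bash
for i in 1 2 ; do python3 -m inch '[[-0.5,0,0,0,0.3],[0,0,0,0,0.3],[0,0,0,0,0.3]]' | egrep 'tcp|force'; done;  python3 - <<'E'
from h import *
a=manip.get_image('side')
print(manip.sense()['wrist_torque'])
cv2.imwrite('pics/b13.png',cv2.resize(a[145:215,260:335],None,fx=8,fy=8,interpolation=0))
E
```

```text
tcp_pos: [0.491, 0.2004, 0.0385]
contact_force: [-7.3, -1.6, 9.4]
tcp_pos: [0.4911, 0.2004, 0.0385]
contact_force: [-8.1, -2.2, 9.1]
[-0.22138636  1.13093969 -0.01461617]
```

View pics/b13.png

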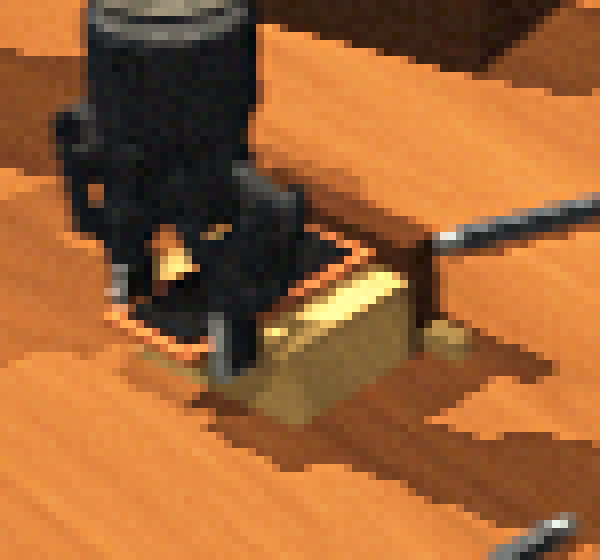

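Side view: the plate's far edge is at the fence foot. I'll relax the preload, drop the grip to 20 N and then open slowly.

```bash
python3 -m inch '[[0.6,0,-0.6,0,0.3],[0,0,-0.4,0,0.3],[0,0,0,0,0.3],[0,0,0,0,0.3]]' 20 | egrep 'tcp|force|gap'; python3 -m inch '[[0,0,0,0,0.62],[0,0,0,0,0.64],[0,0,0,0,0.66],[0,0,0,0,0.7],[0,0,0,0,0.75]]' | egrep 'tcp|force|gap'; python3 -m inch '[[0,0,0,0,0.8],[0,0,0,0,0.85],[0,0,0,0,0.95],[0,0,0,0,1],[0,0,0,0,1]]' | egrep 'clock|tcp|force|gap'
```

```text
tcp_pos: [0.491, 0.2004, 0.0385]
contact_force: [-5.2, -1.0, 3.1]
finger_gap: 0.605
tcp_pos: [0.4929, 0.2007, 0.0394]
contact_force: [0.5, -0.7, 0.0]
finger_gap: 0.749
clock: 24.33
tcp_pos: [0.4921, 0.2006, 0.0393]
contact_force: [0.5, 0.6, -0.2]
finger_gap: 1.002
```

Released cleanly. Raising clear and backing off to inspect.

```bash
python3 -m inch '[[0,0,-5,0,1],[0,0,-15,0,1],[0,0,-25,0,1],[0,0,-25,0,1],[0,0,-15,0,1]]' | egrep 'tcp|force'; python3 -m inch '[[25,0,0,0,1],[35,0,0,0,0.5],[35,0,0,0,0],[15,0,0,0,0],[0,0,0,0,0]]' | egrep 'clock|tcp|force|gap'; python3 - <<'E'
from h import *
a=manip.get_image('top');b=manip.get_image('side')
cv2.imwrite('pics/s14.png',b);cv2.imwrite('pics/t14.png',a)
a=cv2.resize(a[155:225,210:280],None,fx=5.6,fy=5.6,interpolation=0)
b=cv2.resize(b[150:220,260:330],None,fx=5.6,fy=5.6,interpolation=0)
cv2.imwrite('pics/b14.png',np.hstack([a,b]))
E
python3 go.py
```

```text
tcp_pos: [0.4932, 0.201, 0.1275]
contact_force: [0.5, 0.6, 1.3]
clock: 25.17
tcp_pos: [0.3811, 0.1797, 0.1243]
contact_force: [0.5, -0.2, 0.6]
finger_gap: 0.455
clk 25.27 tcp mm [384.4 180.3 125. ] yaw 100.75 tilt [0.14 0.04] F [-0.77 -0.16  0.34] gap 0.267
```

View pics/b14.png

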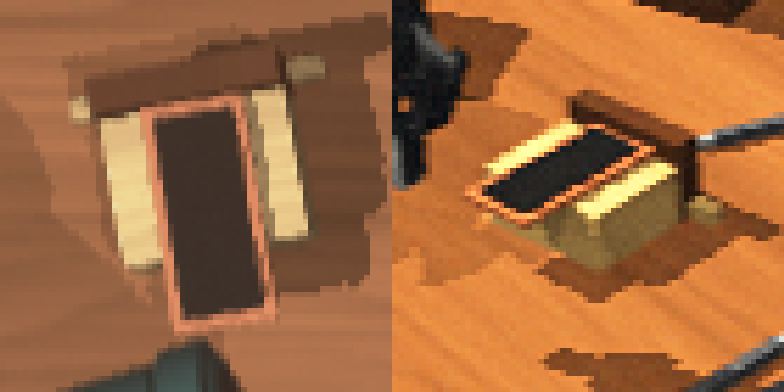

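```bash
cat > chk.py <<'E'
from h import *
import sys
def fitplate(tag):
    out={}
    n='top'
    im=manip.get_image(n);cv2.imwrite(f'pics/{n}_{tag}.png',im)
    f=8;y0,x0=160,220
    c=cv2.resize(im[y0:220,x0:270],None,fx=f,fy=f,interpolation=cv2.INTER_CUBIC).astype(int)
    b,g,r=c[...,0],c[...,1],c[...,2]
    hsv=cv2.cvtColor(c.clip(0,255).astype('uint8'),cv2.COLOR_BGR2HSV)
    dark=((r<85)).astype('uint8')
    k,l,st,ce=cv2.connectedComponentsWithStats(cv2.morphologyEx(dark,cv2.MORPH_OPEN,np.ones((9,9))))
    i=l[int((185-y0)*f+20),int((246-x0)*f)]
    m=(l==i).astype('uint8');cn=max(cv2.findContours(m,0,1)[0],key=cv2.contourArea)
    rect=cv2.minAreaRect(cn);pts=cv2.boxPoints(rect)/f+[x0,y0]-.5
    # facing 108x42 at z = stop top + 8
    P=(cn[:,0]/f+[x0,y0]-.5)
    print('facing rect px',pts.round(1).tolist())
    z=.043+.008
    loc=np.array([[54,21,0],[54,-21,0],[-54,-21,0],[-54,21,0]])/1e3
    def res(p):
        q=proj('top',rz(p[2],loc)+[p[0],p[1],z]).astype(np.float32).reshape(-1,1,2)
        return [cv2.pointPolygonTest(q,(float(a),float(b)),True) for a,b in P[::3]]
    s=least_squares(res,[.527,.207,.18],loss='soft_l1',f_scale=.3,diff_step=1e-4)
    print('plate',s.x.round(4),'yaw %.2f'%np.degrees(s.x[2]),'rms px',np.sqrt(np.mean(np.square(s.fun))))
    S=np.array([.5456,.2111]);a=.1875;u=np.array([np.cos(a),np.sin(a)]);d=s.x[:2]-S
    print('in stop frame x %.1f (butted: -20) y %.1f mm'%(d@u*1e3,d@[-u[1],u[0]]*1e3))
fitplate(sys.argv[1])
E
python3 chk.py c1; sed -i 's/^$//' fit.py; python3 - <<'E'
# stop yaw from first top picture: yellow platform mask
from h import *
im=cv2.imread('pics/top0.png');f=8;y0,x0=160,215
c=cv2.resize(im[y0:212,x0:275],None,fx=f,fy=f,interpolation=cv2.INTER_CUBIC)
h=cv2.cvtColor(c,cv2.COLOR_BGR2HSV)
m=((c[...,1]>158)).astype('uint8');m=cv2.morphologyEx(m,cv2.MORPH_OPEN,np.ones((25,25)))
cn=max(cv2.findContours(m,0,1)[0],key=cv2.contourArea);P=cn[:,0]/f+[x0,y0]-.5
print(cv2.minAreaRect(cn))
loc=np.array([[40,50,0],[40,-50,0],[-40,-50,0],[-40,50,0]])/1e3
def res(p):
    q=proj('top',rz(p[2],loc)+[p[0],p[1],.043]).astype(np.float32).reshape(-1,1,2)
    return [cv2.pointPolygonTest(q,(float(a),float(b)),True) for a,b in P[::3]]
s=least_squares(res,[.5456,.2111,.1875],loss='soft_l1',f_scale=.3,diff_step=1e-4)
print(s.x.round(4),np.degrees(s.x[2]),np.sqrt(np.mean(np.square(s.fun))))
E
```

```text
facing rect px [[236.8, 176.1], [251.0, 174.0], [256.4, 208.9], [242.2, 211.1]]
plate [0.5266 0.2074 0.1824] yaw 10.45 rms px 0.5858591165263756
in stop frame x -19.3 (butted: -20) y -0.1 mm
((248.7438507080078, 212.8732452392578), (212.69903564453125, 270.6122741699219), 79.4608154296875)
[0.5456 0.212  0.2031] 11.637531413730796 0.541058395919036
```

The plate reads yaw 10.45° against a stop estimate of 10.7–11.6°, with x within 1 mm of butted. That is close, but a light push with shut fingers on the middle of the near end will square it against the fence.

```bash
python3 -m inch '[[0,0,0,0,0],[0,0,0,0,0]]' 30 | egrep gap; python3 go.py 440.5 191 54 100.74
```

```text
finger_gap: -0.001
clk 25.48 tcp mm [385.  180.2 124.4] yaw 100.72 tilt [0.02 0.01] F [ 0.61 -0.42  0.74] gap -0.001
turn -0.02
after the turn: tx -56.5 ty 0.2 tz 70.4 mm
```

```bash
python3 -m inch '[[0,0,15,0,0],[0,0,20,0,0],[0,0,20,0,0],[0,0,10,0,0],[0,0,5,0,0]]' | egrep 'tcp|force'; python3 -m inch '[[-10,0,0,0,0],[-15,0,0,0,0],[-12,0,0,0,0],[-8,0,0,0,0],[-5,0,0,0,0]]' | egrep 'tcp|force'; python3 -m inch '[[0,0,0,0,0],[0,0,0,0,0],[0,0,0,0,0]]' | egrep 'tcp|force';python3 go.py 440.5 191 54 100.74;  python3 - <<'E'
from h import *
a=manip.get_image('side')
cv2.imwrite('pics/b15.png',cv2.resize(a[145:215,250:335],None,fx=8,fy=8,interpolation=0))
E
```

```text
tcp_pos: [0.3832, 0.1797, 0.0522]
contact_force: [-0.0, -0.3, 0.3]
tcp_pos: [0.4355, 0.1899, 0.0555]
contact_force: [0.4, -1.1, 0.2]
tcp_pos: [0.4328, 0.1894, 0.0543]
contact_force: [-0.3, 0.8, -0.1]
clk 26.57 tcp mm [432.8 189.4  54.3] yaw 100.74 tilt [-0.02 -0.  ] F [-0.32  0.76 -0.13] gap -0.000
turn 0.00
after the turn: tx -7.9 ty 0.2 tz 0.3 mm
```

View pics/b15.png

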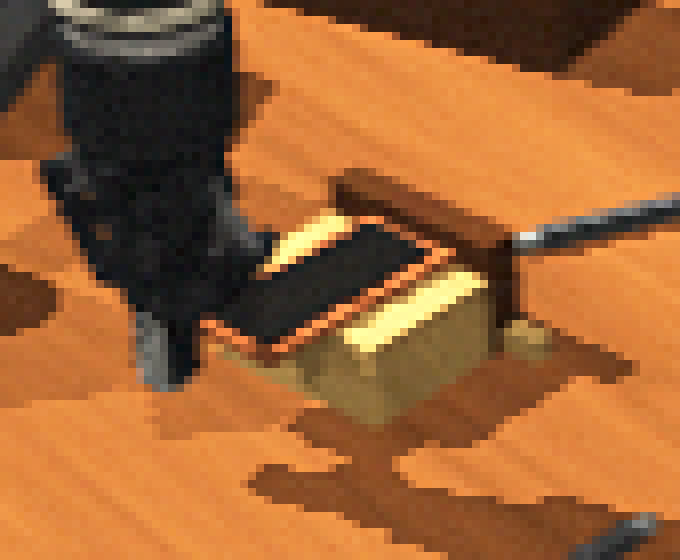

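The shut fingers stand just short of the near end, tips at plate height. Advancing slowly.

```bash
python3 -m inch '[[-4,0,0,0,0],[-5,0,0,0,0],[-4,0,0,0,0],[-2,0,0,0,0],[0,0,0,0,0]]' | egrep 'tcp|force'; python3 -m inch '[[-1,0,0,0,0],[-1,0,0,0,0],[-1,0,0,0,0],[0,0,0,0,0]]' | egrep 'tcp|force'; 
```

```text
tcp_pos: [0.4485, 0.1923, 0.0543]
contact_force: [-0.1, -0.6, -0.2]
tcp_pos: [0.4509, 0.1928, 0.0542]
contact_force: [-0.2, 0.1, -0.1]
```

```bash
for i in 1 2 3 ; do python3 -m inch '[[-0.5,0,0,0,0],[-0.5,0,0,0,0],[0,0,0,0,0]]' | egrep 'tcp|force'; done
```

```text
tcp_pos: [0.4518, 0.193, 0.0542]
contact_force: [0.9, 0.8, -0.6]
tcp_pos: [0.4529, 0.1932, 0.0543]
contact_force: [0.2, -0.5, 0.2]
tcp_pos: [0.4538, 0.1934, 0.0542]
contact_force: [-0.3, -0.6, 0.3]
```

```bash
for i in 1 2 3 4; do python3 -m inch '[[-0.5,0,0,0,0],[-0.3,0,0,0,0],[0,0,0,0,0]]' | egrep 'tcp|force'; done
```

```text
tcp_pos: [0.4546, 0.1935, 0.0542]
contact_force: [0.5, -0.2, 0.4]
tcp_pos: [0.4554, 0.1937, 0.0542]
contact_force: [0.1, 0.1, -0.3]
tcp_pos: [0.4556, 0.1937, 0.0541]
contact_force: [-1.3, -0.5, 1.2]
tcp_pos: [0.4558, 0.1937, 0.054]
contact_force: [-5.2, -1.3, 3.0]
```

```bash
python3 -m inch '[[-0.5,0,0,0,0],[0,0,0,0,0],[0,0,0,0,0]]' | egrep 'tcp|force';python3 -m inch '[[-0.3,0,0,0,0],[0,0,0,0,0],[0,0,0,0,0]]' | egrep 'tcp|force'; python3 -c "
from workcell import manip
print(manip.sense()['wrist_torque'])"
```

```text
tcp_pos: [0.4559, 0.1936, 0.0539]
contact_force: [-5.4, -2.1, 3.9]
tcp_pos: [0.456, 0.1936, 0.0538]
contact_force: [-7.1, -2.3, 3.8]
[-0.34097852  1.07435666  0.01224429]
```

The plate is firm against the fence at about 7.5 N. The tool is also dragging down about 4 N on the overhang, so I'll back off now and check that the plate lies flat.

```bash
python3 -m inch '[[0.8,0,-0.5,0,0],[1,0,0,0,0],[4,0,0,0,0],[10,0,0,0,0],[20,0,0,0,0]]' | egrep 'tcp|force'; python3 -m inch '[[30,0,-10,0,0],[30,0,-25,0,0],[0,0,-30,0,0],[0,0,-25,0,0],[0,0,0,0,0]]' | egrep 'clock|tcp|force'; python3 chk.py c2; python3 - <<'E'
from h import *
a=cv2.imread('pics/top_c2.png');b=manip.get_image('side')
cv2.imwrite('pics/s16.png',b)
a=cv2.resize(a[155:225,210:280],None,fx=5.6,fy=5.6,interpolation=0)
b=cv2.resize(b[150:220,260:330],None,fx=5.6,fy=5.6,interpolation=0)
cv2.imwrite('pics/b16.png',np.hstack([a,b]))
E
```

```text
tcp_pos: [0.4241, 0.1878, 0.0555]
contact_force: [0.2, -0.3, -0.0]
clock: 30.45
tcp_pos: [0.3662, 0.1773, 0.1509]
contact_force: [2.0, 0.6, 0.5]
facing rect px [[236.6, 176.0], [250.7, 173.7], [256.5, 208.9], [242.4, 211.2]]
plate [0.5265 0.2075 0.1896] yaw 10.87 rms px 0.5564810917871684
in stop frame x -19.4 (butted: -20) y 0.0 mm
```

View pics/b16.png

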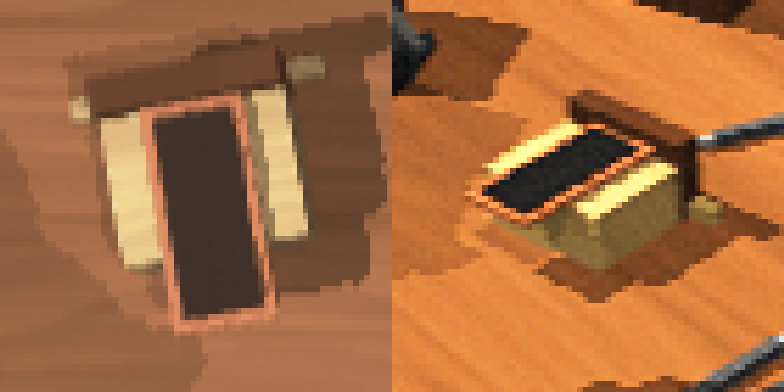

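View pics/s16.png

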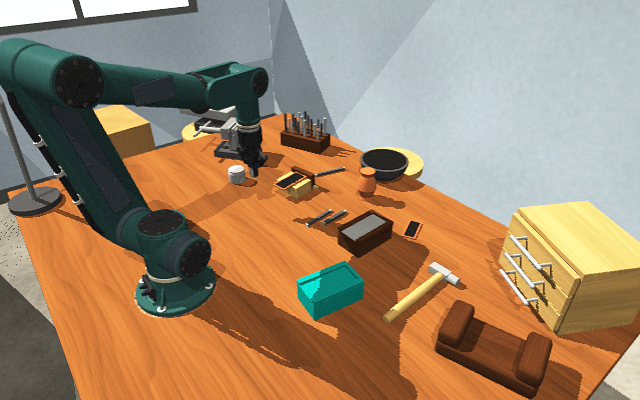

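The pushed plate reads yaw 10.87°, and its far edge follows the fence in both views (top (245,174), side about (311,178)). It lies flat, and the bystanders are where they were. The robot is clear, so I'll hand in.

```bash
python3 -m inch '[[0,0,0,0,0],[0,0,0,0,0]]' | egrep 'clock|force'; python3 -c "
from workcell import manip
print(manip.close_job())"
```

```text
clock: 30.72
contact_force: [0.5, 0.3, -0.3]
the job is handed in; nothing more can be done
None
```

The copper plate is lying flat on the bench stop with its far end against the fence, and the job was handed in at about 31 s.

**What I did:** I slid the plate along the groove with about 8–10 N on its facing until it overhung about 42 mm. I then pinched it by its sides, carried it over and set it down at about 5 N. I slid it to the fence with about 8 N along and about 12 N down, and released it. A final push of about 7.5 N with shut fingers on the near end squared it up.

**Last checks:**
- **Position:** the plate fits at x = −19.4 mm in the stop frame (−20 mm is butted) and y = 0.0 mm.
- **Squareness:** the plate's yaw is 10.9°. My two estimates of the stop's yaw were 10.7° and 11.6°, so they disagree by about 1°, which is the limit of the picture. The push met firm resistance after about 0.5 mm.
- **Flatness:** both pictures show it flat. The final push also dragged down about 4 N on the overhang. I backed off at once and saw no tipping afterwards.
- **Bystanders and robot:** the other things look unmoved, and the robot was touching nothing at hand-in.

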